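# Find the hollow calibration weight with the weight tongs

### The job

Two brass weights on the felt board look alike, but one has lost its lead core and weighs less than half of the other. Pick up the weight tongs, squeeze them onto the neck of a weight and lift to feel which is the light one; finish with the program still holding the light one up in the tongs, about 12 cm above the worktop, for its bottom plug to be inspected, with the full weight standing on the felt board. The brass must not be touched by the gripper, only by the tongs, and neither weight may fall over; leave the other two weights where they are.

Things in the scene. Friction and masses are not known exactly. Their poses are not given: they have to be found in the camera images.
- tongs_grip (a point): Weight tongs lying on the worktop: spring bow at the rear, two steel arms with black grips, notched white jaws in front; 190 mm long, 26 mm high, 80 g. This point is midway between the grips, half-way up; x points to the jaws, z up. Grips: 56 mm long, 26 mm high, centred on it, 49 mm over both when sprung open, 37 mm (and parallel) with the jaws on a neck; squeezed to 45 mm they carry open.
- tongs_jaws (a point): Point midway between the notches of the two jaws, 95 mm ahead of tongs_grip on the tongs' x axis, at the same height. The jaws are 6 mm high, 15 mm long, and leave 31 mm between them when fully open, about 23 mm with the grips squeezed to 45 mm.
- tongs_left (a joint): Swing of the left arm of the tongs (rad): 0 sprung open, about 0.08 with the jaws on a neck, 0.105 at most; the right arm mirrors it. The springs press the grips outward with about 6 N when open, 13 N when closed on a neck; gripped with 30 to 60 N the jaws hold a weight firmly.
- weight_a_neck (a point): First of two look-alike brass knob weights (either may be the light one: full about 250 g, light about 100 g). Upright cylinder 40 mm across, 38 mm high; on it a neck 12 mm across, about 14 mm high; then a knob 21 mm across, 10 mm high; 64.5 mm in all. This point is the centre of the neck, 46.5 mm above the underside.
- weight_b_neck (a point): Second of the two look-alike brass knob weights, same shape and same point.
- weight_a: Same weight as weight_a_neck; origin at the centre of its underside, z up along its axis.
- weight_b: Same weight as weight_b_neck; origin at the centre of its underside, z up along its axis.
- weight_board: Wooden board 112 x 182 x 11 mm (x, y, z) with a grey felt top, fixed on the worktop; the two look-alike weights stand on it. Origin at the centre of its underside.
- tongs: The tongs as a whole, same axes as tongs_grip; origin 13 mm below tongs_grip.
- weight_500: Bystander: a larger steel knob weight, 43 mm across, 60 mm high, standing on the worktop to the left, at the near edge. Origin at the centre of its underside.
- weight_100: Bystander: a small brass knob weight, 27 mm across, 40 mm high, standing on the worktop to the right of the board. Origin at the centre of its underside.
- tongs_right (a joint): Swing of the right arm (-y side), the same value as the left.
There are look-alikes about, which are no part of the job. Leave any red or turquoise look-alike of the weight_b alone.

How it is judged:
By the outcome, as a careful person would: the job done as asked, in the order asked, and still so for the second after the job is handed in, while the arm keeps its last pose, push and grip.
It also fails if it takes over 58 s, if anything falls off the work surface, if the arm or the gripper's body presses on something with over 40 N, if the wrist force passes 120 N, or if a joint passes its speed limit or range.

### The arm

A 7-joint arm with a two-finger parallel gripper is mounted at the origin on a cart in front of the work surface, level with it; the furniture and walls round the work are solid. World frame = base frame: x ahead of the robot, y to its left, z up, the work surface at z = 0. Lengths are in m, angles in rad, forces in N, time in s.
With the tool pointing down it reaches from about 0.425 to 0.875 m from the base axis. Payload 4.7 kg.
Tool frame: the origin (TCP) lies midway between the tips of the shut fingers; the grasp point (between the pads) lies ctrl.grasp_offset behind it (ctrl.grasp_offset is the distance from the TCP to the grasp point, in m); z points along the fingers, y is the line along which they close (so a half turn about z gives the same grasp; the last joint's range is limited). The gripper opens to 87 mm and grips with 3 to 60 N. Pads are 19 mm wide; open, the fingers measure 117 mm over their backs; the gripper's body (75 mm by 190 mm) begins 51 mm behind the grasp point.
Start: joints at [1.303, 0.321, -0.07, 1.45, 0.023, 1.371, -0.057], TCP at [0.181, -0.624, 0.223] pointing down, gripper open.
Joint ranges: [-2.86, 2.86], [-0.3, 2.09], [-1.38, 1.24], [0.06, 2.45], [-1.56, 4.7], [0.09, 2.05], [-2.69, 2.69]. Speed limits (rad/s): [2.57, 2.57, 3.14, 3.14, 3.14, 3.14, 3.14].

### API

Orientations are given as a rotation vector (axis times angle).
In Python, from bench import ctrl gives the robot as it stands. The module is installed in compiled form; this text tells all that it offers.
- The arm moves only by the tool jog_arm, never from a script. Its argument "moves" is one flat list of numbers, 7 for each row, row after row: the shift along the tool's x, y, z in units of 30 cm (1.0 is 30 cm), then the turn, a rotation vector about the tool's x, y, z in units of 60 degrees (1.0 is 60 degrees), then the gripper's target within -1 to 1 (fully open at 1, half-way at 0, shut at -1). In form: [x, y, z, wx, wy, wz, fingers, x, y, z, wx, wy, wz, fingers, ...]. A call has exactly 8 rows; each row is the pose to reach, as a shift and turn from the pose commanded when the call began, along the tool's axes at that moment; what a row does not reach only later rows make up. A row lasts 1/8 s, in which the tool goes at most 62.5 mm and 10.7 degrees, less where a joint would pass 70% of its speed; a pose out of reach is approached as far as the arm can. A call with a number of a shift or a turn outside -1 to 1 is refused whole. A call with a gripper value outside its range is refused whole. The fingers move at their own pace and stop on an object; "newtons" is the grip in N (left out, the last holds). Time passes only in rows, so rows that repeat a pose let the fingers close, or fill a call up. It gives the time, the measured TCP pose, the force, the opening and the grip force at its end, in the units of the state.
- ctrl.get_state(): the state, without advancing time (a new reading comes with each control period).
- ctrl.get_image(name): name is "scene" or "top" or "wrist"; returns a dict with "pixels" (480x640x3 uint8, red, green, blue), "fx", "fy", "cx", "cy" (pixels), "dist" ([k1, k2, p1, p2, k3] as OpenCV has them; the pictures are not rectified), "xyz" and "rotation" of the camera in the world; the wrist camera has in their place "tool_from_camera" (4x4, takes a point from camera to tool coordinates, whose origin is the TCP and whose axes are the flange's). Camera axes: x right, y up, looking along -z (the intrinsics and any distortion apply to the point x, -y, -z); pixel columns grow to the right and rows downward; lengths in m; the calibration is good to about 2 mm. A picture is of the moment at which its call begins: read the wrist's pose just before it. There is no depth.
- ctrl.close_job(): hands the job in; it is judged then, once.
The state is a dict: "time": time; "joint_positions": joint angles; "qd": joint speeds; "joint_torque": joint torques, N m; "position": TCP position; "tool_rot": TCP orientation; "ft_force": force on the tool from outside, world axes, zero at the start; "torque": the same for the moment, N m; "grip_width": opening from 0.0 (shut) to 1.0 (fully open); "grip_force": force on a finger pad.
Only numpy, scipy, OpenCV 4.12 (cv2) and the standard library are available. Lean on these libraries where they do the work, as an engineer would, in place of code of your own. Each camera call takes 0.05 s, during which the arm holds its last target. There are 200 camera calls.

## Working session

There is one attempt and no reset: what is moved stays moved. The work goes in short steps, Python scripts to look and compute and a tool call to move; the robot and the scene stay as the last step left them, time stands still between calls to the robot, and variables do not carry over. Pictures are saved under pics/ and viewed, at most 10 in all, crops included, and the job is handed in when it is done.

Besides the shell and the picture viewer there is one more tool, called after "Call:" as a command line: name --argument value ..., lists and objects as JSON in quotes. jog_arm: Moves the arm, as the interface text tells. Its arguments: {"type":"object","properties":{"moves":{"type":"array"},"newtons":{"type":"number"}},"required":["moves"]}

```bash
mkdir -p pics; cat > h.py <<'E'
import numpy as np, cv2
from scipy.spatial.transform import Rotation as R
from bench import ctrl
def cam(name):
    s=ctrl.get_state(); im=ctrl.get_image(name)
    K=np.array([[im['fx'],0,im['cx']],[0,im['fy'],im['cy']],[0,0,1]]);d=np.array(im['dist'],float)
    if 'xyz' in im:
        p=np.array(im['xyz']);r=np.array(im['rotation'])
        if r.shape!=(3,3): r=R.from_rotvec(r).as_matrix() if r.size==3 else r
    else:
        T=np.array(im['tool_from_camera']);Rt=R.from_rotvec(s['tool_rot']).as_matrix()
        p=Rt@T[:3,3]+s['position'];r=Rt@T[:3,:3]
    return dict(px=im['pixels'],K=K,d=d,p=p,r=r)
def ray(c,uv):
    q=cv2.undistortPoints(np.array([[uv]],float),c['K'],c['d'])[0,0]
    return c['r']@np.array([q[0],-q[1],-1.])
def onz(c,uv,z):
    v=ray(c,uv);return c['p']+v*(z-c['p'][2])/v[2]
def proj(c,P):
    q=c['r'].T@(np.array(P)-c['p']);q=q*[1,-1,-1]
    return cv2.projectPoints(q[None],np.zeros(3),np.zeros(3),c['K'],c['d'])[0][0,0]
def save(c,n): cv2.imwrite('pics/'+n,cv2.cvtColor(c['px'],cv2.COLOR_RGB2BGR))
def st():
    s=ctrl.get_state();print({k:np.round(s[k],4).tolist() for k in('time','position','tool_rot','ft_force','torque','grip_width','grip_force')});return s
E
python3 - <<'E'
from h import *
s=st();print(ctrl.grasp_offset)
for n in('top','scene'):
    c=cam(n);save(c,n+'1.png');print(n,c['p'],c['r'].round(3).tolist(),c['d'])
E
```

```text
{'time': 0.0, 'position': [0.1806, -0.6239, 0.2214], 'tool_rot': [-3.1086, -0.4409, 0.0005], 'ft_force': [-0.0293, -0.7619, 0.854], 'torque': [0.0115, -0.0468, 0.0184], 'grip_width': 0.996, 'grip_force': 0.0}
0.0187
top [ 0.33535901 -0.157549    1.23837503] [[-0.051, 0.978, -0.201], [-0.999, -0.051, 0.006], [-0.004, 0.201, 0.98]] [-0.01142278  0.          0.          0.          0.        ]
scene [0.0696856  0.17087067 0.65935519] [[-0.566, 0.567, -0.598], [-0.824, -0.394, 0.407], [-0.005, 0.723, 0.69]] [-0.02527919  0.          0.          0.          0.        ]
```

View pics/top1.png

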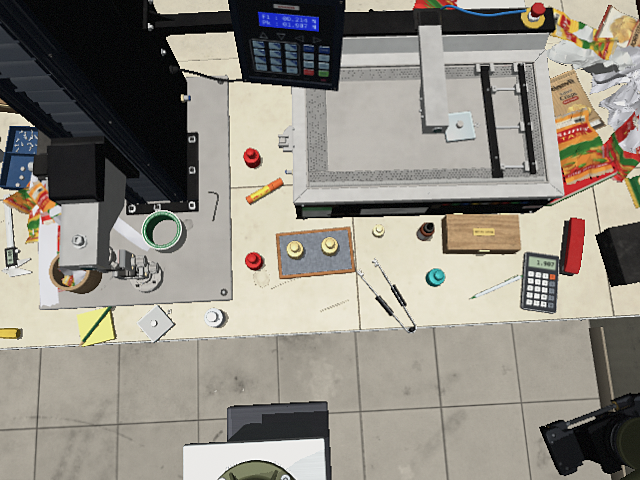

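View pics/scene1.png

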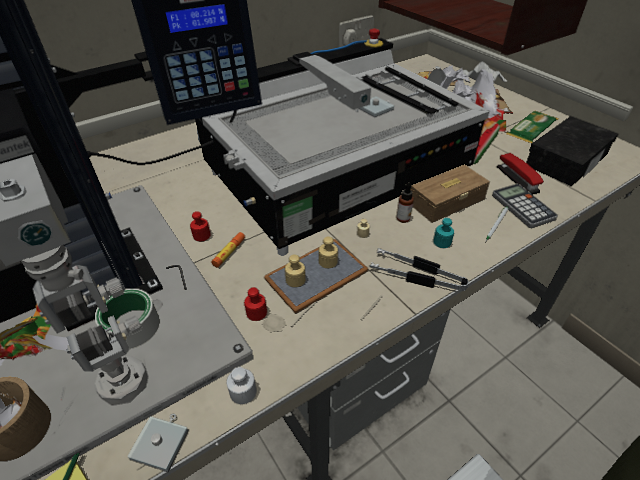

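The top view shows the look-alike weights at (294,249) and (330,245) on the board. The tongs' jaws are near (376,263) and the bow near (411,328). The 100 g bystander is at (378,230), turquoise at (435,277), red at (254,261) and (252,157). The scene view agrees. Next I'll zoom in on the tongs.

```bash
python3 - <<'E'
from h import *
c=cam('top');t=c['px'][220:340,270:450]
cv2.imwrite('pics/crop1.png',cv2.cvtColor(cv2.resize(t,None,fx=4.4,fy=4.4,interpolation=cv2.INTER_CUBIC),cv2.COLOR_RGB2BGR))
for n,uv,z in(('A',(294,246),.07),('B',(330,242),.07),('jaw1',(375,262),.013),('bow',(411,328),.013),('w100',(378,229),.04),('teal',(435,275),.05),('b1',(278,235),.011),('b2',(353,228),.011),('b3',(355,271),.011),('b4',(280,277),.011)):print(n,onz(c,uv,z).round(3))
E
```

```text
A [ 0.58  -0.114  0.07 ]
B [ 0.585 -0.197  0.07 ]
jaw1 [ 0.543 -0.303  0.013]
bow [ 0.384 -0.375  0.013]
w100 [ 0.617 -0.313  0.04 ]
teal [ 0.499 -0.434  0.05 ]
b1 [ 0.621 -0.075  0.011]
b2 [ 0.629 -0.256  0.011]
b3 [ 0.524 -0.254  0.011]
b4 [ 0.519 -0.076  0.011]
```

View pics/crop1.png

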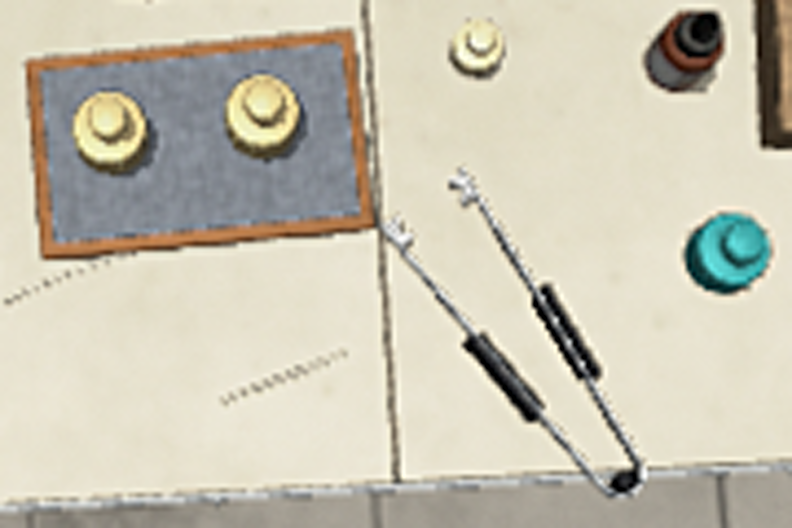

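Crop: the grips are at (503,376) and (567,332), the jaws at (399,234) and (463,186), and the bow at (625,482). All are in crop pixels (4.4x, offset 270,220).

```bash
cat >> h.py <<'E'
def goal(xy,z,head,flip=0):
    """TCP goal; tool x along world heading (rad), tool z down; prints move in tool axes & units (from measured pose)"""
    s=ctrl.get_state();Rt=R.from_rotvec(s['tool_rot'])
    h=head+np.pi*flip
    Rg=R.from_matrix(np.array([[np.cos(h),np.sin(h),0],[np.sin(h),-np.cos(h),0],[0,0,-1]]))
    d=Rt.inv().apply(np.array([xy[0],xy[1],z])-s['position'])
    w=(Rt.inv()*Rg).as_rotvec()
    print('shift',(d/.3).round(3),'turn',(w/np.radians(60)).round(3),'J7',round(s['joint_positions'][6],3))
E
python3 - <<'E'
from h import *
c=cam('top')
f=lambda u,v,z:onz(c,(270+u/4.4,220+v/4.4),z)
j=(f(399,234,.016)+f(463,186,.016))/2;g=(f(503,376,.026)+f(567,332,.026))/2;b=f(625,482,.013)
a=j-b;h=np.arctan2(a[1],a[0]);print(j,g,b,h,np.linalg.norm((j-g)[:2]),np.linalg.norm((g-b)[:2]))
Rt=R.from_rotvec(ctrl.get_state()['tool_rot']).as_matrix();print(Rt.round(3))
im=ctrl.get_image('wrist');print(np.array(im['tool_from_camera']).round(3).tolist(),im['fx'])
goal(g[:2],.22,h);goal(g[:2],.22,h,1)
E
```

```text
[ 0.52959713 -0.28500175  0.016     ] [ 0.44850227 -0.33319248  0.026     ] [ 0.37998995 -0.37697786  0.013     ] 0.5512192778019845 0.0943330349342861 0.08130865558166209
[[ 0.961  0.278 -0.   ]
 [ 0.278 -0.961  0.001]
 [-0.    -0.001 -1.   ]]
[[-0.0, 0.963, 0.27, 0.074], [1.0, 0.001, -0.0, 0.001], [-0.0, 0.27, -0.963, -0.163], [0.0, 0.0, 0.0, 1.0]] 423.29628461198917
shift [ 1.127 -0.683  0.007] turn [-0.001 -0.    -0.257] J7 -0.057
shift [ 1.127 -0.683  0.007] turn [-0.000e+00  1.000e-03  2.743e+00] J7 -0.057
```

Call:
jog_arm --moves '[0.2, -0.12, 0, 0, 0, -0.1, 1, 0.4, -0.24, 0, 0, 0, -0.2, 1, 0.6, -0.36, 0, 0, 0, -0.257, 1, 0.8, -0.48, 0, 0, 0, -0.257, 1, 1.0, -0.6, 0, 0, 0, -0.257, 1, 1.0, -0.68, 0.1, 0, 0, -0.257, 1, 1.0, -0.68, 0.2, 0, 0, -0.257, 1, 1.0, -0.68, 0.2, 0, 0, -0.257, 1]'

```text
time: 1.25
position: [0.4108, -0.3436, 0.1605]
tool_rot: [-3.019, -0.855, 0.005]
ft_force: [-0.0, 0.5, 0.9]
grip_width: 1.001
grip_force: 0.0
```

```bash
python3 - <<'E'
from h import *
st();c=cam('wrist');save(c,'w1.png')
goal([.4485,-.3332],.1,.551)
E
```

```text
{'time': 1.25, 'position': [0.4108, -0.3436, 0.1605], 'tool_rot': [-3.0191, -0.8553, 0.0047], 'ft_force': [-0.0243, 0.5271, 0.8783], 'torque': [-0.0491, -0.0123, -0.0115], 'grip_width': 1.0013, 'grip_force': 0.0}
shift [0.126 0.031 0.207] turn [-0.001  0.001 -0.001] J7 -0.412
```

View pics/w1.png

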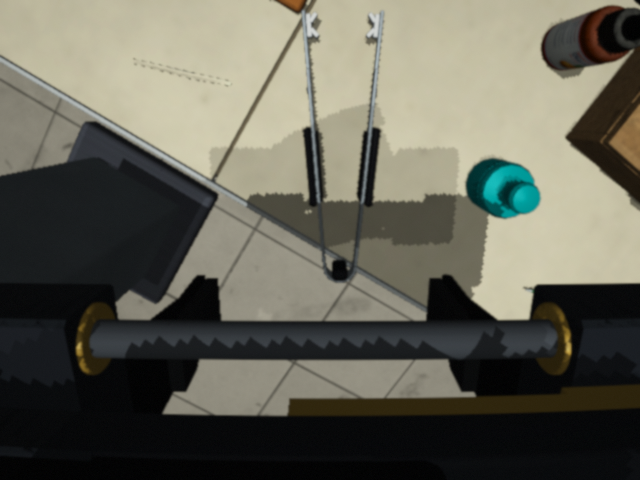

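Wrist view: the grips are centred at about (314,167) and (371,167), the jaws at (312,26) and (375,26), the bow at (339,270). The tongs are nearly aligned with the tool.

```bash
python3 - <<'E'
from h import *
c=cam('wrist')
f=lambda u,v,z:onz(c,(u,v),z)
j=(f(312,26,.016)+f(375,26,.016))/2;g=(f(314,167,.024)+f(371,167,.024))/2;b=f(339,270,.02)
a=j-b;h=np.arctan2(a[1],a[0]);print(j,g,b,h,np.linalg.norm((j-g)[:2]))
g2=j-.095*np.array([np.cos(h),np.sin(h),0]);print(g2)
goal((g[:2]+g2[:2])/2,.05,h);goal((g[:2]+g2[:2])/2,.004,h)
E
```

```text
[ 0.53244192 -0.28794086  0.016     ] [ 0.45162493 -0.3374213   0.024     ] [ 0.38322871 -0.37751409  0.02      ] 0.5406426901505174 0.09476127447657844
[ 0.45099101 -0.33683614  0.016     ]
shift [0.127 0.043 0.378] turn [0.001 0.    0.009] J7 -0.412
shift [0.127 0.043 0.531] turn [0.001 0.    0.009] J7 -0.412
```

Call:
jog_arm --moves '[0.06, 0.02, 0.15, 0, 0, 0.01, 1, 0.127, 0.043, 0.25, 0, 0, 0.01, 1, 0.127, 0.043, 0.35, 0, 0, 0.01, 1, 0.127, 0.043, 0.44, 0, 0, 0.01, 1, 0.127, 0.043, 0.5, 0, 0, 0.01, 1, 0.127, 0.043, 0.525, 0, 0, 0.01, 1, 0.127, 0.043, 0.525, 0, 0, 0.01, 0.5, 0.127, 0.043, 0.525, 0, 0, 0.01, 0.2]' --newtons 40

```text
time: 2.35
position: [0.4521, -0.3367, 0.0062]
tool_rot: [3.026, 0.838, 0.002]
ft_force: [0.2, -0.4, -0.1]
grip_width: 0.854
grip_force: 0.0
```

Call:
jog_arm --moves '[0, 0, 0, 0, 0, 0, 0.03, 0, 0, 0, 0, 0, 0, 0.03, 0, 0, 0, 0, 0, 0, 0.03, 0, 0, 0, 0, 0, 0, 0.03, 0, 0, 0, 0, 0, 0, 0.03, 0, 0, 0, 0, 0, 0, 0.03, 0, 0, 0, 0, 0, 0, 0.03, 0, 0, 0, 0, 0, 0, 0.03]' --newtons 40

```text
time: 3.35
position: [0.4517, -0.3361, 0.0053]
tool_rot: [3.027, 0.839, 0.001]
ft_force: [-1.1, 1.7, 4.5]
grip_width: 0.519
grip_force: 9.5
```

```bash
python3 - <<'E'
from h import *
goal([.425,-.197],.10,0)
goal([.425,-.197],.10,-.1)
E
```

```text
shift [ 0.162 -0.443 -0.316] turn [ 0.    -0.     0.516] J7 -0.554
shift [ 0.162 -0.443 -0.316] turn [ 0.    -0.     0.612] J7 -0.554
```

Call:
jog_arm --moves '[0, 0, -0.05, 0, 0, 0, 0.03, 0, 0, -0.15, 0, 0, 0, 0.03, 0, 0, -0.3, 0, 0, 0, 0.03, 0.04, -0.1, -0.32, 0, 0, 0.12, 0.03, 0.08, -0.2, -0.32, 0, 0, 0.24, 0.03, 0.12, -0.32, -0.32, 0, 0, 0.38, 0.03, 0.16, -0.44, -0.32, 0, 0, 0.516, 0.03, 0.16, -0.44, -0.32, 0, 0, 0.516, 0.03]'

```text
time: 4.35
position: [0.4242, -0.1956, 0.1013]
tool_rot: [3.141, 0.006, -0.001]
ft_force: [-0.1, -0.9, -0.5]
grip_width: 0.515
grip_force: 7.9
```

Call:
jog_arm --moves '[0, 0, 0, 0, 0, 0, 0.03, 0, 0, 0, 0, 0, 0, 0.03, 0, 0, 0, 0, 0, 0, 0.03, 0, 0, 0, 0, 0, 0, 0.03, 0, 0, 0, 0, 0, 0, 0.03, 0, 0, 0, 0, 0, 0, 0.03, 0, 0, 0, 0, 0, 0, 0.03, 0, 0, 0, 0, 0, 0, 0.03]'

```text
time: 5.35
position: [0.4246, -0.1982, 0.1011]
tool_rot: [3.141, 0.0, 0.0]
ft_force: [-0.6, 0.2, -0.7]
grip_width: 0.519
grip_force: 7.9
```

```bash
python3 - <<'E'
from h import *
st();c=cam('wrist');save(c,'w2.png')
for n,P in(('A',(.58,-.114,.0575)),('B',(.585,-.197,.0575))):print(n,proj(c,P))
E
```

```text
{'time': 5.35, 'position': [0.4246, -0.1982, 0.1011], 'tool_rot': [3.1415, 0.0003, 0.0], 'ft_force': [-0.5621, 0.1734, -0.7006], 'torque': [0.027, 0.0009, -0.0057], 'grip_width': 0.5195, 'grip_force': 7.8706}
A [131.1250993  -68.44071844]
B [318.46359341 -85.88539098]
```

View pics/w2.png

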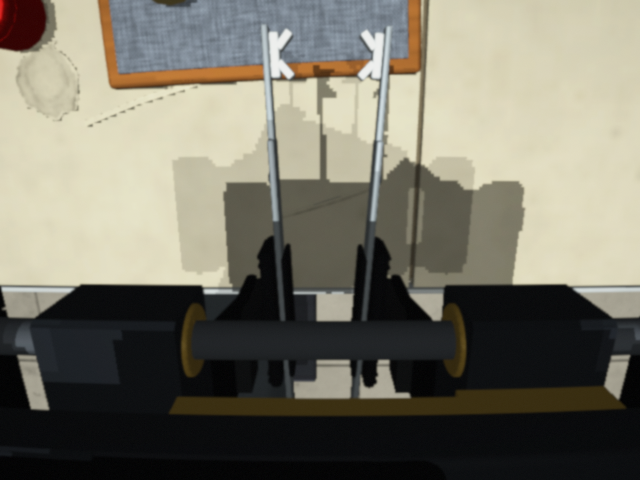

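Wrist view: the tongs are held straight, with the jaws at (277,52) and (379,52). The weights are out of view above. I'll check the scene and top cameras for weights and jaws.

```bash
python3 - <<'E'
from h import *
c=cam('scene');t=cam('top');np.savez('c.npz',**{'s'+k:v for k,v in c.items()},**{'t'+k:v for k,v in t.items()})
a=cv2.resize(c['px'][215:315,265:405],None,fx=5,fy=5,interpolation=cv2.INTER_CUBIC)[:, :700]
b=cv2.resize(t['px'][220:290,270:410],None,fx=5,fy=5,interpolation=cv2.INTER_CUBIC)
o=np.vstack([a[:300],b[:300]]) if 0 else np.vstack([a[:400],b[:200]])
cv2.imwrite('pics/crop2.png',cv2.cvtColor(o,cv2.COLOR_RGB2BGR))
w=cam('wrist')
for z in(.105,.109,.113):
    l,r=onz(w,(277,52),z),onz(w,(379,52),z);print(z,l,r,(l+r)/2,'top',proj(t,(l+r)/2),'scene',proj(c,(l+r)/2))
E
```

```text
0.105 [ 0.52093113 -0.1827473   0.105     ] [ 0.52094797 -0.21874883  0.105     ] [ 0.52093955 -0.20074806  0.105     ] top [333.71370139 267.01342147] scene [350.21189101 243.88001221]
0.109 [ 0.52038078 -0.18315527  0.109     ] [ 0.52039719 -0.21825181  0.109     ] [ 0.52038898 -0.20070354  0.109     ] top [333.76018723 266.96382906] scene [350.46588768 242.46847884]
0.113 [ 0.51983042 -0.18356324  0.113     ] [ 0.51984641 -0.2177548   0.113     ] [ 0.51983842 -0.20065902  0.113     ] top [333.80700174 266.913886  ] scene [350.721847   241.04595058]
```

View pics/crop2.png

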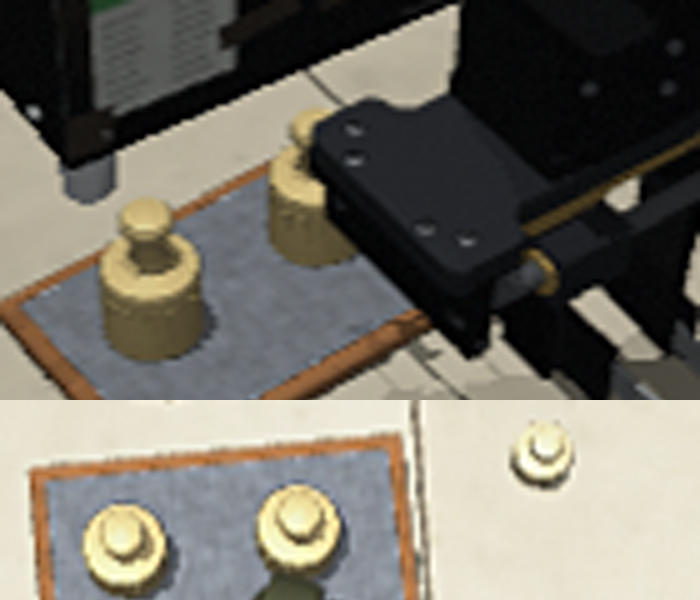

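```bash
python3 - <<'E'
from h import *
f=np.load('c.npz');c={k[1:]:f[k] for k in f if k[0]=='s'};t={k[1:]:f[k] for k in f if k[0]=='t'}
A1=onz(t,(294.8,246.6),.073);A2=onz(c,(294.4,258.6),.0705);B1=onz(t,(330,243),.073)
print('top A',A1,'scene A',A2,'top B',B1)
# body: fit brass blob in top image (body top ring at z=.049)
im=cv2.cvtColor(cv2.imread('pics/top1.png'),cv2.COLOR_BGR2HSV)
m=cv2.inRange(im,(18,60,130),(35,255,255));m[:, :270]=0;m[:,355:]=0;m[:225]=0;m[270:]=0
for k in cv2.findContours(m,0,1)[0]:
    if cv2.contourArea(k)>60:
        (x,y),r=cv2.minEnclosingCircle(k);print('blob',x,y,r,onz(t,(x,y),.05), 'bbox',cv2.boundingRect(k))
im=cv2.cvtColor(cv2.imread('pics/scene1.png'),cv2.COLOR_BGR2HSV)
m=cv2.inRange(im,(15,60,110),(35,255,255));m[:, :280]=0;m[:,342:]=0;m[:225]=0;m[292:]=0
for k in cv2.findContours(m,0,1)[0]:
    if cv2.contourArea(k)>60:
        x,y,w,h=cv2.boundingRect(k);p=k[k[:,0,1]<y+6][:,0];u=(p[:,0].min()+p[:,0].max())/2;print('scene',x,y,w,h,u,'knobtop',onz(c,(u,y+3.3),.0705))
E
```

```text
top A [ 0.57778371 -0.11626178  0.073     ] scene A [ 0.57681378 -0.11363278  0.0705    ] top B [ 0.58195306 -0.19674178  0.073     ]
blob 294.1216125488281 248.68919372558594 8.324807167053223 [ 0.57770801 -0.11366152  0.05      ] bbox (287, 241, 16, 16)
blob 329.1363525390625 244.77272033691406 8.228506088256836 [ 0.58272282 -0.19527382  0.05      ] bbox (321, 237, 17, 17)
scene 285 254 20 22 294.0 knobtop [ 0.58015479 -0.11483295  0.0705    ]
scene 318 236 20 21 328.0 knobtop [ 0.58427196 -0.19598514  0.0705    ]
```

Call:
jog_arm --moves '[0, 0, 0.06, 0, 0, 0, 0.03, 0, -0.016, 0.12, 0, 0, 0, 0.03, 0, -0.016, 0.17, 0, 0, 0, 0.03, 0, -0.016, 0.17, 0, 0, 0, 0.03, 0.03, -0.016, 0.17, 0, 0, 0, 0.03, 0.06, -0.016, 0.17, 0, 0, 0, 0.03, 0.08, -0.016, 0.17, 0, 0, 0, 0.03, 0.08, -0.016, 0.17, 0, 0, 0, 0.03]'

```text
time: 6.55
position: [0.4494, -0.1933, 0.0503]
tool_rot: [3.142, 0.001, 0.001]
ft_force: [0.8, 0.0, -0.2]
grip_width: 0.517
grip_force: 7.9
```

```bash
python3 - <<'E'
from h import *
st();c=cam('wrist');save(c,'w3.png')
for z in(.0535,.0575,.0615):print(z,proj(c,(.583,-.196,z)))
goal([.4875,-.1935],.05,0)
E
```

```text
{'time': 6.55, 'position': [0.4494, -0.1933, 0.0503], 'tool_rot': [3.1415, 0.0012, 0.0009], 'ft_force': [0.7707, 0.0101, -0.1833], 'torque': [0.0561, 0.0297, 0.0314], 'grip_width': 0.5166, 'grip_force': 7.8707}
0.0535 [328.87676302 -62.46438958]
0.0575 [329.03584158 -67.27953431]
0.0615 [329.20368208 -72.35614004]
shift [0.129 0.001 0.   ] turn [-0.  0.  0.] J7 -1.284
```

View pics/w3.png

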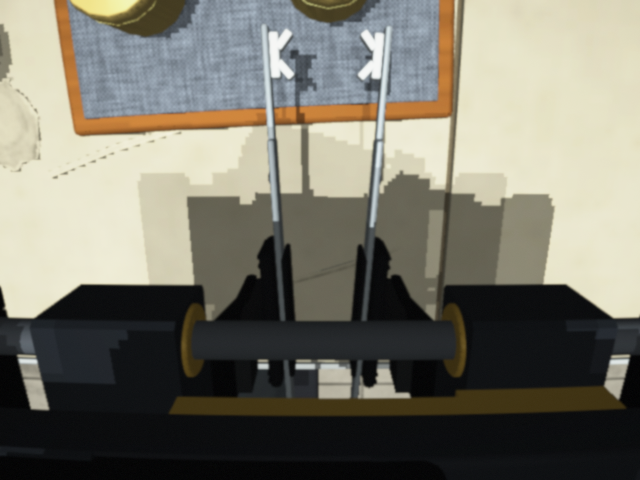

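The near side of weight B's body is at about (330,18), centred between the jaws (midpoint x≈328). I'll advance now.

Call:
jog_arm --moves '[0.02, 0, 0, 0, 0, 0, 0.03, 0.04, 0, 0, 0, 0, 0, 0.03, 0.06, 0, 0, 0, 0, 0, 0.03, 0.08, 0, 0, 0, 0, 0, 0.03, 0.1, 0, 0, 0, 0, 0, 0.03, 0.115, 0, 0, 0, 0, 0, 0.03, 0.127, 0, 0, 0, 0, 0, 0.03, 0.127, 0, 0, 0, 0, 0, 0.03]'

```text
time: 7.6
position: [0.4869, -0.1933, 0.05]
tool_rot: [-3.142, -0.0, 0.0]
ft_force: [-1.0, 1.2, -1.0]
grip_width: 0.522
grip_force: 7.9
```

```bash
python3 - <<'E'
from h import *
st();c=cam('wrist');t=cam('scene');
a=c['px'][:200,160:480];b=cv2.resize(t['px'][205:305,270:430],None,fx=2,fy=2,interpolation=cv2.INTER_CUBIC)
o=cv2.resize(np.hstack([a,b]),None,fx=1.25,fy=1.25)
cv2.imwrite('pics/w4.png',cv2.cvtColor(o,cv2.COLOR_RGB2BGR))
E
```

```text
{'time': 7.6, 'position': [0.4869, -0.1933, 0.05], 'tool_rot': [-3.1416, -0.0004, 0.0], 'ft_force': [-0.9893, 1.1797, -0.9778], 'torque': [0.0264, -0.0214, 0.0522], 'grip_width': 0.522, 'grip_force': 7.8706}
```

View pics/w4.png

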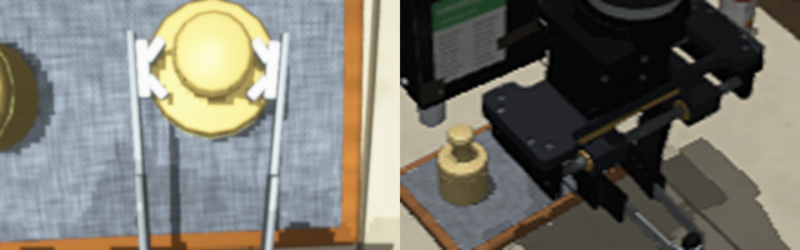

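The jaws straddle the neck under the knob. The knob (213,52) sits about 2 mm ahead of the notch centre (208,68) after allowing for parallax. I'll nudge forward and squeeze.

Call:
jog_arm --moves '[0.007, 0.004, 0, 0, 0, 0, 0.03, 0.007, 0.004, 0, 0, 0, 0, 0, 0.007, 0.004, 0, 0, 0, 0, -0.05, 0.007, 0.004, 0, 0, 0, 0, -0.1, 0.007, 0.004, 0, 0, 0, 0, -0.2, 0.007, 0.004, 0, 0, 0, 0, -0.4, 0.007, 0.004, 0, 0, 0, 0, -0.4, 0.007, 0.004, 0, 0, 0, 0, -0.4]' --newtons 45

```text
time: 8.7
position: [0.4891, -0.1946, 0.0501]
tool_rot: [3.141, 0.0, 0.001]
ft_force: [0.4, -1.3, -0.8]
grip_width: 0.412
grip_force: 45.0
```

```bash
python3 - <<'E'
from h import *
st();c=cam('wrist')
o=cv2.resize(c['px'][:240,140:500],None,fx=2,fy=2)
cv2.imwrite('pics/w5.png',cv2.cvtColor(o,cv2.COLOR_RGB2BGR))
E
```

```text
{'time': 8.7, 'position': [0.4891, -0.1946, 0.0501], 'tool_rot': [3.1414, 0.0002, 0.0008], 'ft_force': [0.4379, -1.2624, -0.849], 'torque': [-0.0433, -0.252, -0.0089], 'grip_width': 0.4116, 'grip_force': 44.956}
```

View pics/w5.png

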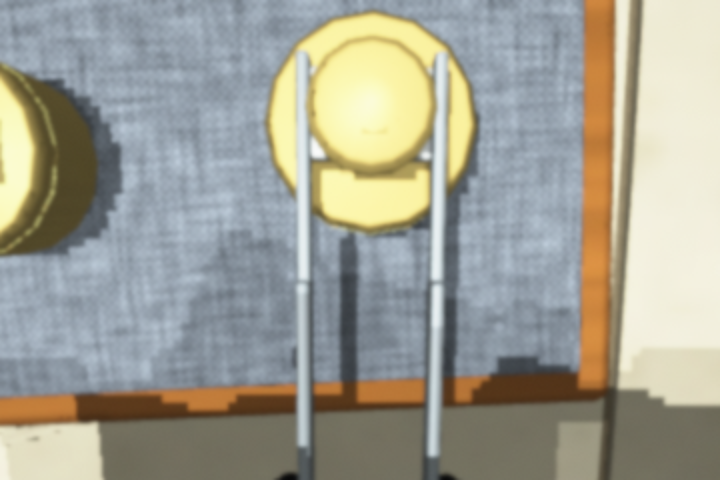

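The jaws are seated symmetrically on the neck below the knob, and the grips are at 36 mm. Lifting.

Call:
jog_arm --moves '[0, 0, -0.01, 0, 0, 0, -0.4, 0, 0, -0.025, 0, 0, 0, -0.4, 0, 0, -0.045, 0, 0, 0, -0.4, 0, 0, -0.07, 0, 0, 0, -0.4, 0, 0, -0.08, 0, 0, 0, -0.4, 0, 0, -0.08, 0, 0, 0, -0.4, 0, 0, -0.08, 0, 0, 0, -0.4, 0, 0, -0.08, 0, 0, 0, -0.4]'

```text
time: 9.75
position: [0.4886, -0.1945, 0.0738]
tool_rot: [-3.141, -0.0, 0.001]
ft_force: [0.7, 0.7, -3.7]
grip_width: 0.412
grip_force: 45.0
```

Call:
jog_arm --moves '[0, 0, 0, 0, 0, 0, -0.4, 0, 0, 0, 0, 0, 0, -0.4, 0, 0, 0, 0, 0, 0, -0.4, 0, 0, 0, 0, 0, 0, -0.4, 0, 0, 0, 0, 0, 0, -0.4, 0, 0, 0, 0, 0, 0, -0.4, 0, 0, 0, 0, 0, 0, -0.4, 0, 0, 0, 0, 0, 0, -0.4]'

```text
time: 10.75
position: [0.4889, -0.1946, 0.0741]
tool_rot: [3.141, 0.0, 0.0]
ft_force: [0.0, -0.1, -3.2]
grip_width: 0.415
grip_force: 45.0
```

```bash
python3 - <<'E'
from h import *
st();c=cam('wrist');t=cam('scene')
for k in range(6): print(np.round(ctrl.get_state()['ft_force'],2),np.round(ctrl.get_state()['torque'],3)); cam('top')
o=np.hstack([c['px'][:240,140:500],cv2.resize(t['px'][215:315,270:420],(360,240))])
cv2.imwrite('pics/w6.png',cv2.cvtColor(o,cv2.COLOR_RGB2BGR))
E
```

```text
{'time': 10.75, 'position': [0.4889, -0.1946, 0.0741], 'tool_rot': [3.1415, 0.0002, 0.0001], 'ft_force': [0.0205, -0.0795, -3.1655], 'torque': [-0.0089, 0.2831, -0.023], 'grip_width': 0.4153, 'grip_force': 44.9519}
[-0.37  0.38 -3.66] [ 0.053  0.246 -0.   ]
[-0.47  0.06 -3.11] [ 0.003  0.283 -0.023]
[-0.95  0.25 -3.36] [0.028 0.291 0.009]
[ 0.48  0.78 -3.19] [-0.002  0.237 -0.02 ]
[ 0.22 -0.5  -3.72] [0.065 0.223 0.025]
[-0.48  0.08 -4.57] [-0.068  0.22  -0.023]
```

View pics/w6.png

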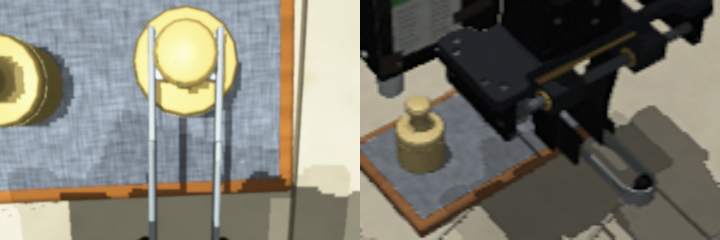

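B reads about 2.6 N net (≈265 g, moment 0.25 N·m), so B is the full one. I'll set it back down.

Call:
jog_arm --moves '[0, 0, 0.02, 0, 0, 0, -0.4, 0, 0, 0.04, 0, 0, 0, -0.4, 0, 0, 0.055, 0, 0, 0, -0.4, 0, 0, 0.068, 0, 0, 0, -0.4, 0, 0, 0.076, 0, 0, 0, -0.4, 0, 0, 0.08, 0, 0, 0, -0.4, 0, 0, 0.08, 0, 0, 0, -0.4, 0, 0, 0.08, 0, 0, 0, -0.4]'

```text
time: 12.15
position: [0.489, -0.1946, 0.0503]
tool_rot: [3.141, 0.0, 0.001]
ft_force: [0.2, -0.2, -1.7]
grip_width: 0.415
grip_force: 45.0
```

```bash
python3 - <<'E'
from h import *
for k in range(4): st();cam('top')
E
```

```text
{'time': 12.15, 'position': [0.489, -0.1946, 0.0503], 'tool_rot': [3.1413, 0.0002, 0.0007], 'ft_force': [0.2152, -0.2171, -1.6577], 'torque': [0.0578, 0.1922, 0.0889], 'grip_width': 0.4147, 'grip_force': 44.9526}
{'time': 12.2, 'position': [0.4891, -0.1946, 0.0503], 'tool_rot': [3.1413, 0.0002, 0.0008], 'ft_force': [-0.5942, -0.3521, -2.8497], 'torque': [0.0321, 0.1532, 0.0435], 'grip_width': 0.4127, 'grip_force': 44.9527}
{'time': 12.25, 'position': [0.489, -0.1946, 0.0503], 'tool_rot': [3.1413, 0.0002, 0.0007], 'ft_force': [0.0977, -0.1094, -1.8432], 'torque': [0.0693, 0.159, 0.0525], 'grip_width': 0.4144, 'grip_force': 44.9529}
{'time': 12.3, 'position': [0.489, -0.1946, 0.0502], 'tool_rot': [3.1413, 0.0002, 0.0007], 'ft_force': [0.0186, 0.614, -1.4134], 'torque': [0.0952, 0.1645, 0.0353], 'grip_width': 0.4115, 'grip_force': 44.953}
```

Call:
jog_arm --moves '[0, 0, 0.003, 0, 0, 0, -0.4, 0, 0, 0.005, 0, 0, 0, -0.4, 0, 0, 0.005, 0, 0, 0, -0.2, 0, 0, 0.005, 0, 0, 0, -0.15, 0, 0, 0.005, 0, 0, 0, -0.1, 0, 0, 0.005, 0, 0, 0, -0.05, 0, 0, 0.005, 0, 0, 0, 0.0, 0, 0, 0.005, 0, 0, 0, 0.04]'

```text
time: 13.35
position: [0.4888, -0.1945, 0.0484]
tool_rot: [-3.142, -0.0, 0.0]
ft_force: [-0.2, 0.1, -0.4]
grip_width: 0.509
grip_force: 8.0
```

Call:
jog_arm --moves '[0, 0, 0, 0, 0, 0, 0.04, 0, 0, 0, 0, 0, 0, 0.04, 0, 0, 0, 0, 0, 0, 0.04, 0, 0, 0, 0, 0, 0, 0.04, 0, 0, 0, 0, 0, 0, 0.04, 0, 0, 0, 0, 0, 0, 0.04, 0, 0, 0, 0, 0, 0, 0.04, 0, 0, 0, 0, 0, 0, 0.04]'

```text
time: 14.35
position: [0.4888, -0.1945, 0.0485]
tool_rot: [3.142, 0.0, -0.0]
ft_force: [0.3, 0.8, 0.2]
grip_width: 0.527
grip_force: 7.7
```

```bash
python3 - <<'E'
from h import *
st();c=cam('wrist')
o=cv2.resize(c['px'][:240,140:500],None,fx=2,fy=2)
cv2.imwrite('pics/w7.png',cv2.cvtColor(o,cv2.COLOR_RGB2BGR))
E
```

```text
{'time': 14.35, 'position': [0.4888, -0.1945, 0.0485], 'tool_rot': [3.1416, 0.0002, -0.0001], 'ft_force': [0.2727, 0.8416, 0.1513], 'torque': [0.064, 0.0652, 0.0189], 'grip_width': 0.5266, 'grip_force': 7.685}
```

View pics/w7.png

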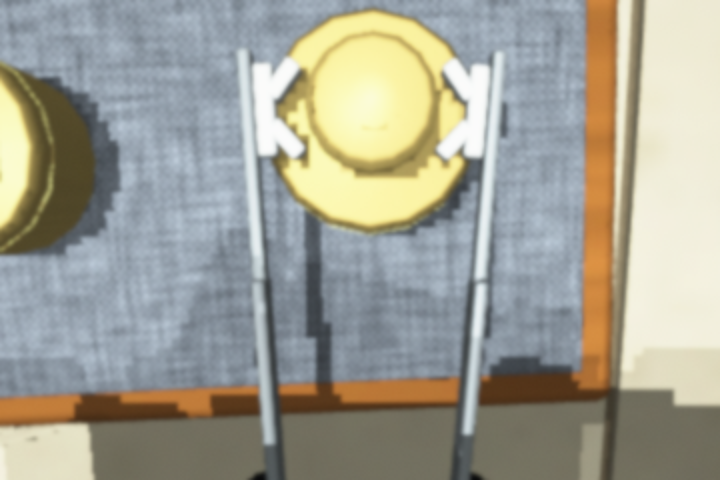

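B is released and standing; the knob is central between the open jaws. That was also one picture more than the ten allowed, so I'll use numbers only from here. Now retreat and shift to A.

Call:
jog_arm --moves '[-0.03, 0, 0, 0, 0, 0, 0.04, -0.08, 0, 0, 0, 0, 0, 0.04, -0.14, 0, -0.004, 0, 0, 0, 0.04, -0.183, 0, -0.008, 0, 0, 0, 0.04, -0.183, -0.1, -0.008, 0, 0, 0, 0.04, -0.183, -0.2, -0.008, 0, 0, 0, 0.04, -0.183, -0.27, -0.008, 0, 0, 0, 0.04, -0.183, -0.27, -0.008, 0, 0, 0, 0.04]'

```text
time: 15.4
position: [0.4335, -0.1125, 0.0512]
tool_rot: [3.141, 0.005, 0.001]
ft_force: [-0.2, -0.2, -0.3]
grip_width: 0.522
grip_force: 7.7
```

```bash
python3 - <<'E'
from h import *
st();c=cam('wrist')
# jaws (white) and brass blob columns/rows
hsv=cv2.cvtColor(c['px'],cv2.COLOR_RGB2HSV)
w=cv2.inRange(hsv,(0,0,225),(180,25,255));w[110:]=0;w[:,:230]=0;w[:,430:]=0
b=cv2.inRange(hsv,(18,70,60),(35,255,255));b[150:]=0
for m,n in((w,'white'),(b,'brass')):
    for k in cv2.findContours(m,0,1)[0]:
        if cv2.contourArea(k)>50:print(n,cv2.boundingRect(k))
goal([.4845,-.1135],.051,0)
E
```

```text
{'time': 15.4, 'position': [0.4335, -0.1125, 0.0512], 'tool_rot': [3.141, 0.0046, 0.0005], 'ft_force': [-0.2096, -0.2129, -0.3022], 'torque': [-0.021, -0.0098, 0.0377], 'grip_width': 0.522, 'grip_force': 7.6851}
white (304, 97, 35, 11)
white (360, 30, 24, 48)
white (267, 30, 24, 48)
shift [ 0.17  -0.001  0.001] turn [ 0.001 -0.     0.001] J7 -1.412
```

Call:
jog_arm --moves '[0.02, 0, 0, 0, 0, 0, 0.04, 0.04, 0, 0, 0, 0, 0, 0.04, 0.06, 0, 0, 0, 0, 0, 0.04, 0.08, 0, 0, 0, 0, 0, 0.04, 0.09, 0, 0, 0, 0, 0, 0.04, 0.09, 0, 0, 0, 0, 0, 0.04, 0.09, 0, 0, 0, 0, 0, 0.04, 0.09, 0, 0, 0, 0, 0, 0.04]'

```text
time: 16.45
position: [0.4607, -0.1136, 0.0509]
tool_rot: [3.141, 0.0, -0.0]
ft_force: [-0.7, 0.3, -1.9]
grip_width: 0.525
grip_force: 7.7
```

```bash
cat > m.py <<'E'
from h import *
s=st();c=cam('wrist')
hsv=cv2.cvtColor(c['px'],cv2.COLOR_RGB2HSV)
w=cv2.inRange(hsv,(0,0,225),(180,25,255));w[110:]=0;w[:,:230]=0;w[:,430:]=0
b=cv2.inRange(hsv,(18,70,60),(35,255,255));b[150:]=0
for m,n in((w,'white'),(b,'brass')):
    for k in cv2.findContours(m,0,1)[0]:
        if cv2.contourArea(k)>50:print(n,cv2.boundingRect(k))
for r in range(0,130,10):
    q=np.flatnonzero(b[r,200:460])+200
    if len(q):print(r,q.min(),q.max(),end='; ')
print()
goal([.4845,-.1135],.051,0)
E
python3 m.py
```

```text
{'time': 16.45, 'position': [0.4607, -0.1136, 0.0509], 'tool_rot': [3.1414, 0.0001, -0.0003], 'ft_force': [-0.691, 0.3241, -1.9017], 'torque': [0.0504, 0.0512, -0.0285], 'grip_width': 0.5252, 'grip_force': 7.6849}
white (262, 44, 7, 66)
white (360, 30, 24, 49)
white (267, 30, 24, 48)
white (381, 27, 9, 83)
brass (466, 0, 126, 54)
brass (271, 0, 106, 60)
0 271 376; 10 274 374; 20 226 371; 30 288 362; 40 289 359; 50 298 350; 90 232 232; 
shift [ 0.079 -0.    -0.   ] turn [0. 0. 0.] J7 -1.451
```

Call:
jog_arm --moves '[0.02, -0.002, 0, 0, 0, 0, 0.04, 0.04, -0.002, 0, 0, 0, 0, 0.04, 0.06, -0.002, 0, 0, 0, 0, 0.04, 0.079, -0.002, 0, 0, 0, 0, 0.04, 0.079, -0.002, 0, 0, 0, 0, 0.04, 0.079, -0.002, 0, 0, 0, 0, 0.04, 0.079, -0.002, 0, 0, 0, 0, 0.04, 0.079, -0.002, 0, 0, 0, 0, 0.04]'

```text
time: 17.5
position: [0.4845, -0.1131, 0.051]
tool_rot: [3.141, 0.0, -0.0]
ft_force: [-1.7, 0.0, -1.2]
grip_width: 0.523
grip_force: 7.7
```

```bash
python3 m.py
```

```text
{'time': 17.5, 'position': [0.4845, -0.1131, 0.051], 'tool_rot': [3.1414, 0.0, -0.0001], 'ft_force': [-1.7166, 0.0349, -1.1794], 'torque': [0.0168, -0.0001, 0.019], 'grip_width': 0.5231, 'grip_force': 7.685}
white (359, 30, 25, 49)
white (267, 29, 24, 49)
white (381, 26, 10, 84)
white (260, 26, 9, 84)
brass (278, 5, 96, 110)
brass (463, 0, 149, 108)
10 304 346; 20 225 361; 30 226 363; 40 288 362; 50 281 368; 60 282 369; 70 291 359; 80 278 373; 90 231 368; 100 232 361; 110 305 348; 120 234 234; 
shift [ 0.     0.002 -0.   ] turn [ 0.  0. -0.] J7 -1.483
```

Body bottom is at row 115, the same as for the seated B, and it is centred laterally. Squeezing.

Call:
jog_arm --moves '[0, 0, 0, 0, 0, 0, 0.0, 0, 0, 0, 0, 0, 0, -0.05, 0, 0, 0, 0, 0, 0, -0.1, 0, 0, 0, 0, 0, 0, -0.2, 0, 0, 0, 0, 0, 0, -0.4, 0, 0, 0, 0, 0, 0, -0.4, 0, 0, 0, 0, 0, 0, -0.4, 0, 0, 0, 0, 0, 0, -0.4]' --newtons 45

```text
time: 18.55
position: [0.4847, -0.1131, 0.051]
tool_rot: [3.141, 0.0, 0.0]
ft_force: [-0.2, -0.2, -1.0]
grip_width: 0.417
grip_force: 45.0
```

Call:
jog_arm --moves '[0, 0, -0.01, 0, 0, 0, -0.4, 0, 0, -0.025, 0, 0, 0, -0.4, 0, 0, -0.045, 0, 0, 0, -0.4, 0, 0, -0.07, 0, 0, 0, -0.4, 0, 0, -0.08, 0, 0, 0, -0.4, 0, 0, -0.08, 0, 0, 0, -0.4, 0, 0, -0.08, 0, 0, 0, -0.4, 0, 0, -0.08, 0, 0, 0, -0.4]'

```text
time: 19.55
position: [0.4844, -0.1129, 0.0747]
tool_rot: [-3.141, -0.0, 0.001]
ft_force: [-0.3, 0.6, -1.9]
grip_width: 0.416
grip_force: 45.0
```

```bash
python3 m.py; python3 - <<'E'
from h import *
F=[]
for k in range(8): s=ctrl.get_state();F.append(list(s['ft_force'])+list(s['torque']));cam('top')
print(np.mean(F,0).round(3))
E
```

```text
{'time': 19.55, 'position': [0.4844, -0.1129, 0.0747], 'tool_rot': [-3.1415, -0.0002, 0.0008], 'ft_force': [-0.3115, 0.5933, -1.9282], 'torque': [0.0236, 0.0972, -0.0192], 'grip_width': 0.416, 'grip_force': 44.9783}
white (357, 27, 5, 83)
white (287, 26, 5, 84)
white (230, 0, 11, 110)
brass (363, 28, 15, 69)
brass (273, 27, 14, 68)
brass (449, 13, 122, 95)
brass (287, 6, 76, 111)
10 307 343; 20 235 359; 30 236 366; 40 277 372; 50 275 459; 60 273 459; 70 239 459; 80 240 459; 90 282 459; 100 295 354; 110 303 347; 
shift [0.    0.002 0.079] turn [-0.  0.  0.] J7 -1.466
[ 0.067  0.269 -1.864  0.03   0.087 -0.003]
```

A reads about 1.1 N net (≈110 g), so A is the light one. I'll raise it until its underside is at about 12 cm.

Call:
jog_arm --moves '[0, 0, -0.03, 0, 0, 0, -0.4, 0, 0, -0.08, 0, 0, 0, -0.4, 0, 0, -0.14, 0, 0, 0, -0.4, 0, 0, -0.2, 0, 0, 0, -0.4, 0, 0, -0.25, 0, 0, 0, -0.4, 0, 0, -0.275, 0, 0, 0, -0.4, 0, 0, -0.284, 0, 0, 0, -0.4, 0, 0, -0.284, 0, 0, 0, -0.4]'

```text
time: 21.0
position: [0.4844, -0.1129, 0.1598]
tool_rot: [-3.142, -0.0, 0.001]
ft_force: [0.3, 0.0, -2.8]
grip_width: 0.418
grip_force: 45.0
```

Call:
jog_arm --moves '[0, 0, 0, 0, 0, 0, -0.4, 0, 0, 0, 0, 0, 0, -0.4, 0, 0, 0, 0, 0, 0, -0.4, 0, 0, 0, 0, 0, 0, -0.4, 0, 0, 0, 0, 0, 0, -0.4, 0, 0, 0, 0, 0, 0, -0.4, 0, 0, 0, 0, 0, 0, -0.4, 0, 0, 0, 0, 0, 0, -0.4]'

```text
time: 22.0
position: [0.4846, -0.113, 0.1602]
tool_rot: [3.141, 0.0, 0.0]
ft_force: [0.4, 0.0, -1.2]
grip_width: 0.415
grip_force: 45.0
```

```bash
python3 m.py; python3 - <<'E'
from h import *
c=cam('top');hsv=cv2.cvtColor(c['px'],cv2.COLOR_RGB2HSV)
b=cv2.inRange(hsv,(18,60,130),(35,255,255))[225:275,270:355]
for k in cv2.findContours(b,0,1)[0]:
    if cv2.contourArea(k)>20:x,y,w,h=cv2.boundingRect(k);print('top brass',x+270,y+225,w,h)
E
```

```text
{'time': 22.0, 'position': [0.4846, -0.113, 0.1602], 'tool_rot': [3.1415, 0.0002, 0.0], 'ft_force': [0.3786, 0.0083, -1.1832], 'torque': [0.0375, 0.1235, 0.0134], 'grip_width': 0.4154, 'grip_force': 44.9784}
white (357, 57, 4, 53)
white (289, 39, 3, 71)
brass (414, 45, 73, 65)
brass (363, 28, 14, 69)
brass (614, 14, 26, 30)
brass (585, 11, 42, 44)
brass (272, 6, 91, 110)
10 305 350; 20 258 359; 30 283 366; 40 259 372; 50 275 459; 60 273 459; 70 274 456; 80 262 457; 90 282 459; 100 295 459; 110 303 348; 120 265 265; 
shift [-0.     0.002  0.364] turn [0. 0. 0.] J7 -1.42
top brass 270 246 25 6
top brass 321 237 17 16
top brass 270 237 26 5
```

A sits unchanged in the jaws and B stands on the board at (321,237), as at the start. Handing in.

```bash
python3 -c "
from bench import ctrl;print(ctrl.close_job())"
```

```text
the job is handed in; nothing more can be done
None
```

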